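# Lower the glazed showcase lid shut

### The arm

A 6-joint arm with a two-finger parallel gripper is mounted at the origin on the work surface. World frame = base frame: x ahead of the robot, y to its left, z up, the work surface at z = 0. Lengths are in m, angles in degrees, forces in N, time in s.
With the tool pointing down it reaches from about 0.275 to 0.875 m from the base axis. Payload 12.5 kg.
Tool frame: the origin (TCP) lies at the very end of the fingers, on their centre line; the grasp point (between the pads) lies 19 mm behind it (manip.tcp_to_grasp is the distance from the TCP to the grasp point, in m); z points along the fingers, y is the line along which they close (so a half turn about z gives the same grasp; the last joint's range is limited). The gripper opens to 85 mm and grips with 20 to 120 N. Pads are 22 mm wide; open, the fingers measure 114 mm over their backs; the gripper's body (76 mm by 85 mm) begins 54 mm behind the grasp point. The pads swing forward as they close: fully open they stand 13 mm farther back than shut.
Start: joints at [68.721, 20.094, 94.641, -0, 65.266, -4.847], TCP at [0.156, 0.528, 0.231] pointing down, gripper open.
Joint ranges: [-157.81, 157.81], [-45, 120.19], [0.68, 151.7], [-89.99, 269.99], [4.06, 180], [-164.3, 164.3]. Speed limits (degrees/s): [127.2, 127.2, 159.86, 180, 180, 180].

### API

Orientations are given as [roll, pitch, yaw] about the fixed x, y, z axes, in that order (R = Rz(yaw) Ry(pitch) Rx(roll)).
In Python, from rig import observe, eyes, manip gives the robot as it stands.
- The arm moves only by the tool play_rows, never from a script. Its argument "motion" is a list of rows, each a list of 7 numbers: the shift along the tool's x, y, z in cm, then the turn, a rotation vector about the tool's x, y, z in rad, then the opening, from 0 (shut) to 1 (fully open). In form: [[x, y, z, wx, wy, wz, gripper], ...]. A call has 1 to 10 rows; each row is the pose to reach, as a shift and turn from the pose commanded when the call began, along the tool's axes at that moment; what a row does not reach only later rows make up. A row lasts 1/8 s, in which the tool goes at most 62.5 mm and 10.7 degrees, less where a joint would pass 70% of its speed; a pose out of reach is approached as far as the arm can. A call with a gripper value outside its range is refused whole. The fingers move at their own pace and stop on an object; the grip force is fixed at half the most. Time passes only in rows, so rows that repeat a pose let the fingers close. It gives the time, the measured TCP pose, the force, the opening and the grip force at its end, in the units of the state.
- observe(): the state, without advancing time (a new reading comes with each control period).
- eyes.capture(name): name is "scene" or "top"; returns the picture (480x640x3 uint8, red, green, blue); there is no depth.
- eyes.camera_info(name): a dict with "vfov" (degrees; the focal length in pixels is half the picture's height over the tangent of half this angle, whatever the lens; pixels are square), "cx", "cy" (the principal point, pixels), "position" and "rotation" of the camera in the world. Camera axes: x right, y down, z forward; pixel columns grow to the right and rows downward; lengths in m; the calibration is good to about 2 mm. A picture is of the moment at which its call begins. camera_info takes no time and is no camera call.
- manip.close_job(): hands the job in; it is judged then, once.
The state is a dict: "clock": time; "qpos": joint angles; "qvel": joint speeds; "tau": joint torques, N m; "tool_pos": TCP position; "eef_rot": TCP orientation; "wrist_force": force on the tool from outside, world axes, zero at the start; "wrist_torque": the same for the moment, N m; "opening": finger opening in m; "grip_force": force on a finger pad.
Only numpy, scipy, OpenCV 4.12 (cv2) and the standard library are available. Lean on these libraries where they do the work, as an engineer would, in place of code of your own. Each camera call takes 0.05 s, during which the arm holds its last target. There are 200 camera calls.

### The job

The glazed lid of the wooden showcase stands open, leaning back. Tip it forward over its balance with a finger, catch it on the finger as it falls and lower it gently until it is fully shut: it must not drop onto the case. Do not pinch the lid, drag the case or disturb the exhibits and desk things, and finish clear of everything.

Things in the scene. Friction and masses are not known exactly. Their poses are not given: they have to be found in the camera images.
- case: Table-top showcase of dark wood, loose on the desk, 4 kg: an open box 180 mm deep (its x), 280 mm wide (its y) and 75 mm high with 12 mm walls and a 12 mm floor lined in blue. Origin at the centre of its underside; its x axis points from its front to its back (hinge side), y along the hinges, z up. It stands sideways to the robot: its front faces roughly to the robot's right (-y), its hinge side to the left.
- case_lid (a joint): The lid's angle in rad: 0 is shut (level on the walls), 1.72 fully open against its stop, leaning 8 degrees back beyond upright. The balance is near 1.5; a little below that the lid (0.5 to 0.7 kg) falls by itself. A worn damper in the hinge slows it: about 1.5 to 2 s from just past the balance to shut, but it still bangs at some 1.5 rad/s if let go, and gives no help in the last few millimetres.
- lid_nose (a point): Middle of the lower front edge of the lid, opposite the hinge; moves with the lid. The lid is a dark wooden frame (rails 34 mm wide, 14 mm thick, edges rounded 3 mm) round a glass pane, 198 mm from hinge to front edge and 284 mm wide. Shut, its front rail overhangs the case's front wall by 18 mm, 75 mm above the desk, with a flat underside a finger can carry. The point's axes turn with the lid: x to the hinge, z out of the lid's outer face.
- lid_hinge (a point): Middle of the hinge line, at the back top edge of the case, 90 mm behind the case's centre and 75 mm above the desk; lies in the plane of the lid's underside.
- medal: Brass medal, loose disc 42 mm across and 6 mm thick, lying on the lining inside the case. Origin under its centre. To be left alone.
- seal: Copper hand seal, 26 mm across and 41 mm tall, standing loose on the lining inside the case. Origin under its centre. To be left alone.
- stamp: Self-inking stamp, black with a red handle, 42 x 62 x 84 mm, standing near the case. Origin under its centre. Bystander.
- ink: Amber jar with black cap, 48 mm across and 75 mm high, near the case. Origin under its centre. Bystander.
- tape: Grey tape dispenser, 135 x 48 x 78 mm, near the case. Origin under its centre, x along its length. Bystander.
- stapler: Blue and dark grey stapler, 130 x 36 x 56 mm, near the case. Origin under its centre, x along its length. Bystander.
- lens: Round magnifier lying flat, lens 72 mm across and 10 mm thick, black handle out to 143 mm along its -x. Origin under the lens centre. Bystander.
- penpot: White pen pot with three pens, 74 mm across, 95 mm high (pens to 144 mm). Origin under its centre. Bystander.

How it is judged:
By the outcome, as a careful person would: the job done as asked, in the order asked, and still so for the second after the job is handed in, with the robot touching nothing.
It also fails if it takes over 40 s, if anything falls off the work surface, if the arm or the gripper's body presses on something with over 40 N, if the wrist force passes 120 N, or if a joint passes its speed limit or range.

## Working session

There is one attempt and no reset: what is moved stays moved. The work goes in short steps, Python scripts to look and compute and a tool call to move; the robot and the scene stay as the last step left them, time stands still between calls to the robot, and variables do not carry over. Pictures are saved under pics/ and viewed, at most 10 in all, crops included, and the job is handed in when it is done.

Besides the shell and the picture viewer there is one more tool, called after "Call:" by a JSON object that holds its "op" and its "data". play_rows: Moves the arm, as the interface text tells. Its arguments: {"type":"object","properties":{"motion":{"type":"array","items":{"type":"array","items":{"type":"number"}}}},"required":["motion"]}

```bash
mkdir -p pics
python3 - <<'E'
from rig import observe, eyes, manip
import cv2
for n in ("scene","top"):
    im=eyes.capture(n); cv2.imwrite(f"pics/{n}0.png",im[:,:,::-1]); print(eyes.camera_info(n))
print(observe())
E
```

```text
{'vfov': 53.510498687011534, 'cx': 316.1030470813127, 'cy': 235.86136271764454, 'position': array([1.12698471, 0.17098899, 0.73674229]), 'rotation': array([-137.8930833 ,   -0.16522303,  104.36904744])}
{'vfov': 49.104848097641174, 'cx': 316.7947380912436, 'cy': 241.1161221045088, 'position': array([0.46690646, 0.04456132, 1.0679827 ]), 'rotation': array([-174.37878207,    0.79069355,  -88.48705105])}
{'clock': 0.1, 'qpos': array([ 6.87199719e+01,  2.01203786e+01,  9.46723577e+01,  1.52264204e-03,
        6.52657308e+01, -4.84742158e+00]), 'qvel': array([-0.0257455 , -0.03637186, -0.11955292, -0.03249151, -0.02865259,
        0.03440245]), 'tau': array([-2.68881031e-04, -5.06837797e+01, -2.91875625e+01, -1.26475252e-04,
        2.63992471e-03,  9.61586650e-07]), 'tool_pos': array([0.1554535 , 0.52727139, 0.23082673]), 'eef_rot': array([-1.79941859e+02, -6.31797605e-03,  1.63566752e+02]), 'wrist_force': array([0.79814097, 0.47107688, 0.40445314]), 'wrist_torque': array([-0.01980992,  0.02385695, -0.02159634]), 'grip_force': 0.0, 'opening': 0.0850576663364283}
```

View pics/scene0.png

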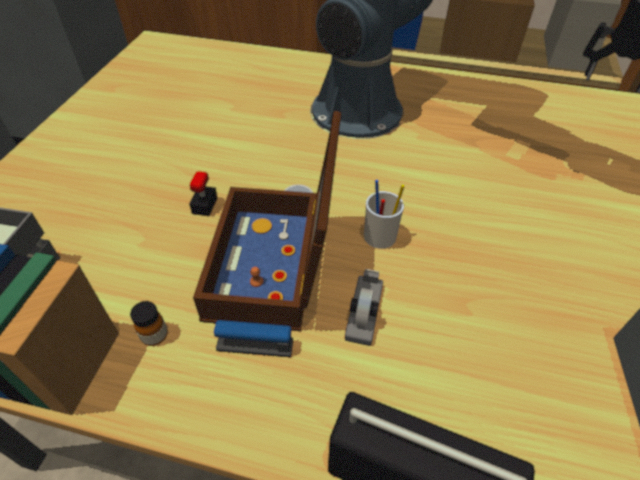

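View pics/top0.png

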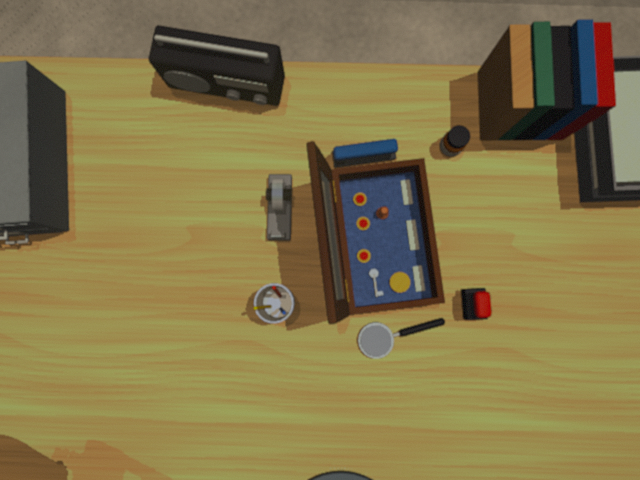

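The lid leans left, away from the case, in the top view. Its nose edge runs about (310,145)–(330,322), and the front rim runs about (424,160)–(443,303). The stamp is at (476,304), the ink at (456,139), the lens at (376,340), the tape at (280,207) and the pen pot at (274,303). I'll enlarge the case area to read the corners.

```bash
cat > h.py <<'E'
import numpy as np, cv2
from scipy.spatial.transform import Rotation as R
from rig import observe, eyes, manip
def ray(n,u,v):
    c=eyes.camera_info(n); f=240/np.tan(np.radians(c['vfov']/2))
    M=R.from_euler('xyz',c['rotation'],degrees=True)
    return np.array(c['position']), M.apply([(u-c['cx'])/f,(v-c['cy'])/f,1.])
def onz(n,u,v,z):
    p,d=ray(n,u,v); return p+d*(z-p[2])/d[2]
def proj(n,P):
    c=eyes.camera_info(n); f=240/np.tan(np.radians(c['vfov']/2))
    q=R.from_euler('xyz',c['rotation'],degrees=True).inv().apply(np.array(P)-c['position'])
    return (f*q[...,:2].T/q[...,2]).T+[c['cx'],c['cy']]
E
python3 - <<'E'
import cv2
t=cv2.imread('pics/top0.png')[130:350,290:500]; cv2.imwrite('pics/topc.png',cv2.resize(t,None,fx=2.7,fy=2.7,interpolation=cv2.INTER_CUBIC))
t=cv2.imread('pics/scene0.png')[100:360,180:420]; cv2.imwrite('pics/scenec.png',cv2.resize(t,None,fx=2.3,fy=2.3,interpolation=cv2.INTER_CUBIC))
E
```

```text
(no output)
```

View pics/topc.png

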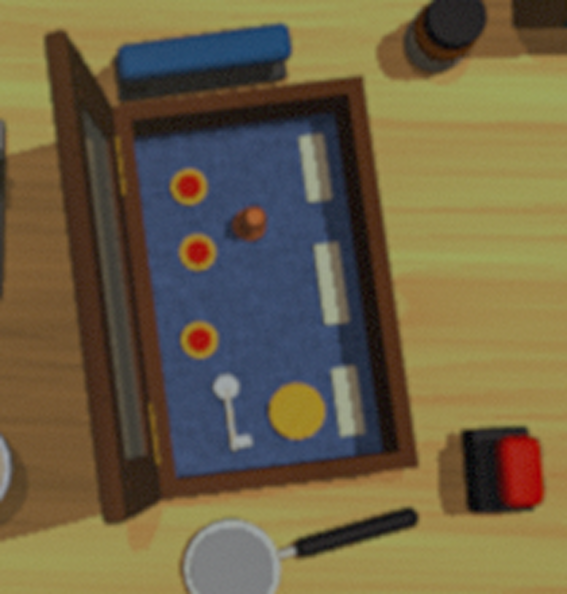

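View pics/scenec.png

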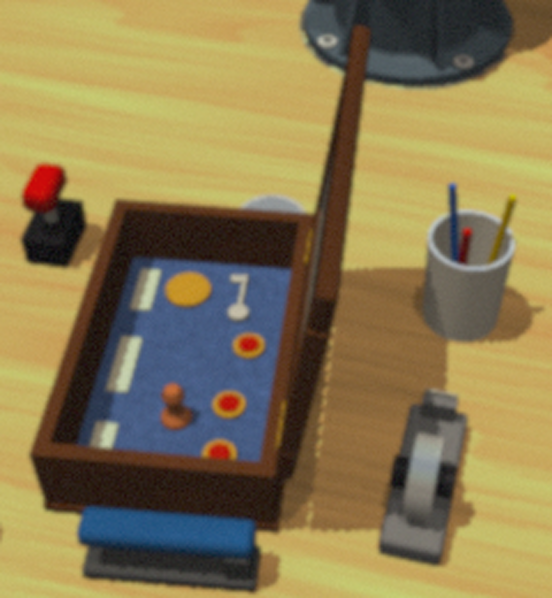

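The crop puts the rim corners at top pixels (423.3,159.6), (443.7,301.5), (351,314) and (334,170). The raised lid edge ends near (308,143) and (330,322).

Run:
```python
from h import *
F=[onz('top',u,v,.075) for u,v in [(423.3,159.6),(443.7,301.5),(351.1,314.1),(334,170)]]
for p in F: print(p.round(4))
ff,fn,bn,bf=[p[:2] for p in F]
print('w',np.linalg.norm(ff-fn),'d',np.linalg.norm(fn-bn),np.linalg.norm(ff-bf))
e=(ff-fn)/np.linalg.norm(ff-fn); # far-ward along width
xc=np.array([-e[1],e[0]]); print('e',e,'xc(front->back)',xc,'ang e',np.degrees(np.arctan2(e[1],e[0])))
c=(ff+fn)/2+xc*.09; c2=sum([ff,fn,bn,bf])/4;print('centre',c,c2)
# check lid: predicted corners at 1.72
th=1.72
for ctr in (c,(c+c2)/2):
  H=ctr+xc*.09
  for s in (1,-1):
    for o in (0,.014):
      r=.198; xx=-np.cos(th)*r+np.sin(th)*o; zz=.075+np.sin(th)*r+np.cos(th)*o
      P=np.r_[H+xc*xx+e*s*.142,zz]; print(s,o,P.round(3),proj('top',P).round(1),proj('scene',P).round(1))
for n,(u,v),z in [('stamp',(478,304),.06),('ink',(457,138),.075),('penpot',(274,303),.095),('stapl',(365,151),.05),('lens',(376,340),.01),('books',(505,138),.1)]: print(n,onz('top',u,v,z).round(3))
# scene rim corners check
for u,v in [(118,203),(38,453),(277,470)]: print('scene',onz('scene',180+u/2.3,100+v/2.3,.075).round(4))
```

```text
[ 0.7269 -0.1398  0.075 ]
[ 0.4567 -0.1797  0.075 ]
[ 0.4286 -0.007   0.075 ]
[0.7025 0.0314 0.075 ]
w 0.27313881100682685 d 0.17493844578271683 0.17289983100873227
e [0.98929241 0.145947  ] xc(front->back) [-0.145947    0.98929241] ang e 8.392121867397744
centre [ 0.5786325 -0.0707009] [ 0.57867188 -0.0737737 ]
1 0 [0.702 0.068 0.271] [312.7 140.7] [319.5 226.8]
1 0.014 [0.7   0.082 0.269] [303.9 142.2] [329.8 228.7]
-1 0 [0.421 0.027 0.271] [335.2 324. ] [335.7 108.5]
-1 0.014 [0.419 0.04  0.269] [326.  325.1] [343.6 110. ]
1 0 [0.702 0.067 0.271] [313.7 140.7] [318.4 226.6]
1 0.014 [0.7   0.08  0.269] [304.9 142.2] [328.7 228.5]
-1 0 [0.421 0.025 0.271] [336.2 324.1] [334.9 108.4]
-1 0.014 [0.419 0.039 0.269] [327.  325.1] [342.8 109.9]
stamp [ 0.454 -0.248  0.06 ]
ink [ 0.771 -0.204  0.075]
penpot [0.446 0.136 0.095]
stapl [ 0.748 -0.029  0.05 ]
lens [ 0.377 -0.061  0.01 ]
books [ 0.765 -0.288  0.1  ]
scene [ 0.463  -0.1773  0.075 ]
scene [ 0.7313 -0.1355  0.075 ]
scene [0.7019 0.0372 0.075 ]
```

Call:
{"op": "play_rows", "data": {"motion": [[0, 0, -6, 0, 0, 0, 0.55], [-5, -3, -12, 0, 0, 0, 0.55], [-10, -7, -13, 0, 0, -0.05, 0.55], [-15, -10.5, -13, 0, 0, -0.1, 0.55], [-20, -14, -13, 0, 0, -0.17, 0.55], [-25, -17.5, -13, 0, 0, -0.24, 0.55], [-30, -21, -13, 0, 0, -0.3, 0.55], [-35, -24.5, -13, 0, 0, -0.36, 0.55], [-40, -28, -13, 0, 0, -0.4, 0.55], [-45, -31.5, -13, 0, 0, -0.433, 0.55]]}}

```text
clock: 1.35
tool_pos: [0.4933, 0.1033, 0.3612]
eef_rot: [180.0, -0.0, -171.6]
wrist_force: [0.0, 1.0, 0.5]
opening: 0.0471
grip_force: 0.0
```

Call:
{"op": "play_rows", "data": {"motion": [[-1, -6, 0, -0.1, 0, 0, 0.55], [-1.5, -12, 0, -0.25, 0, 0, 0.55], [-2, -18, 0, -0.4, 0, 0, 0.55], [-2.5, -24, 0, -0.55, 0, 0, 0.55], [-3, -30, 0, -0.7, 0, 0, 0.55], [-3.5, -36, 2, -0.87, 0, 0, 0.55], [-4, -40, 6, -1.047, 0, 0, 0.55], [-4, -40.3, 11, -1.047, 0, 0, 0.55], [-4, -40.3, 16, -1.047, 0, 0, 0.55], [-4, -40.3, 19.7, -1.047, 0, 0, 0.55]]}}

```text
clock: 2.6
tool_pos: [0.5901, -0.2875, 0.1612]
eef_rot: [119.9, -0.1, -171.6]
wrist_force: [0.8, 0.8, -0.2]
opening: 0.047
grip_force: 0.0
```

Run:
```python
from h import *
s=observe(); print(s['qpos'].round(1),s['tool_pos'].round(4),s['eef_rot'].round(1),s['clock'])
for n in('scene','top'):
  cv2.imwrite(f'pics/{n}1.png',eyes.capture(n)[:,:,::-1])
a=cv2.imread('pics/scene1.png');b=cv2.imread('pics/top1.png')
cv2.imwrite('pics/both1.png',cv2.resize(np.hstack([a[60:400,100:500],b[60:400,240:640]]),None,fx=1,fy=1))
```

```text
[ -42.8   59.8   53.4   36.8  115.1 -140.4] [ 0.5901 -0.2875  0.1612] [ 1.199e+02 -1.000e-01 -1.716e+02] 2.6
```

View pics/both1.png

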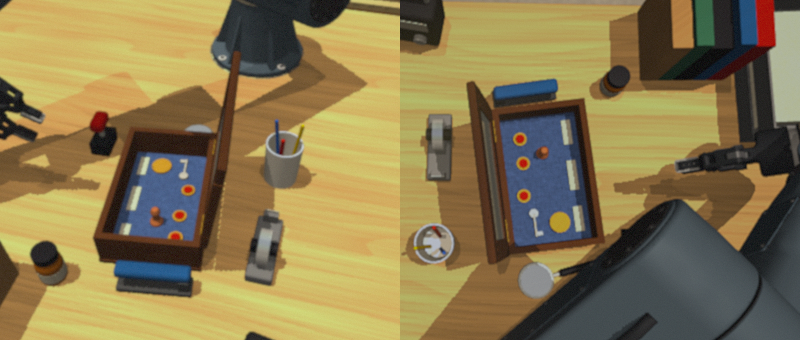

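The tilted test pose is reachable, and the picture shows the gripper right of the case front with clear space around it and nothing disturbed. Next I'll work out the way back over the lid edge.

```bash
cat >> h.py <<'E'
yaw=np.radians(98.4); XC=np.array([np.cos(yaw),np.sin(yaw),0]); EE=np.array([np.sin(yaw),-np.cos(yaw),0]); Z=np.array([0,0,1.])
H=np.array([.579,-.073,.075])+.09*XC
def pose(u,z,a,s=-.02):   # TCP: u along xc from hinge, height, tilt a rad
    tz=np.sin(a)*XC-np.cos(a)*Z; m=np.cos(a)*XC+np.sin(a)*Z
    return H+u*XC+s*EE+(z-.075)*Z, R.from_matrix(np.c_[np.cross(m,tz),m,tz])
def carry(th,a,i=.012,g=.047,s=-.02): # pad under nose at lid angle th
    N=np.array([-np.cos(th)*.198,.075+np.sin(th)*.198])
    return pose(N[0]+i*np.sin(a)+g/2*np.cos(a),N[1]-i*np.cos(a)+g/2*np.sin(a),a,s)
def rows(p0,r0,poses):
    for p,r in poses:
        d=r0.inv().apply(p-p0)*100; w=(r0.inv()*r).as_rotvec()
        print(d.round(1).tolist()+w.round(3).tolist())
def now():
    s=observe(); return s['tool_pos'],R.from_euler('xyz',s['eef_rot'],degrees=True)
E
python3 - <<'E'
from h import *
s=observe(); print(s['tool_pos'],s['eef_rot'],s['clock'])
p,r=now(); q=H+(-.198)*XC-.02*EE
def uz(p): return (p-H)@XC
u0=uz(p); print('u0',u0)
A=[(u0,.25,1.047)]+[(u0+(.0345-u0)*k,.25+min(1,2*k)*.11,1.047*(1-k)) for k in np.linspace(.15,1,8)]
rows(p,r,[pose(*a) for a in A])
E
```

```text
[ 0.58948104 -0.28673118  0.15974343] [ 119.68064328   -0.31851744 -171.63383926] 2.7
u0 -0.302969441425705
[-0.0, 7.8, -4.5, 0.006, -0.002, -0.005]
[-0.0, 13.2, -1.7, 0.163, -0.003, -0.005]
[0.0, 17.6, 0.5, 0.29, -0.003, -0.005]
[0.0, 21.9, 2.8, 0.417, -0.003, -0.005]
[0.0, 26.0, 5.2, 0.544, -0.004, -0.004]
[0.0, 28.0, 8.7, 0.671, -0.004, -0.004]
[0.0, 30.1, 12.3, 0.798, -0.004, -0.004]
[0.0, 32.1, 15.8, 0.926, -0.004, -0.004]
[0.0, 34.1, 19.4, 1.053, -0.005, -0.003]
```

Call:
{"op": "play_rows", "data": {"motion": [[0, 4, -2.3, 0, 0, 0, 0.55], [0, 8, -4.5, 0.05, 0, 0, 0.55], [0, 13.2, -1.7, 0.163, 0, 0, 0.55], [0, 17.6, 0.5, 0.29, 0, 0, 0.55], [0, 21.9, 2.8, 0.417, 0, 0, 0.55], [0, 26, 5.2, 0.544, 0, 0, 0.55], [0, 28, 8.7, 0.671, 0, 0, 0.55], [0, 30.1, 12.3, 0.798, 0, 0, 0.55], [0, 32.1, 15.8, 0.926, 0, 0, 0.55], [0, 34.1, 19.4, 1.05, 0, 0, 0.55]]}}

```text
clock: 3.95
tool_pos: [0.5409, 0.0486, 0.3651]
eef_rot: [-179.6, 0.3, -171.7]
wrist_force: [1.0, 0.3, -0.3]
opening: 0.0468
grip_force: 0.0
```

Run:
```python
from h import *
cv2.imwrite('pics/top2.png',eyes.capture('top')[:,:,::-1]); cv2.imwrite('pics/scene2.png',eyes.capture('scene')[:,:,::-1])
s=observe(); print(s['tool_pos'],s['eef_rot'],s['clock'],s['qpos'].round(1)); p,r=now()
print('u',(p-H)@XC,'s',(p-H)@EE)
rows(p,r,[pose(.0345,.30,0),pose(.0345,.257,0)])
a=cv2.imread('pics/scene2.png');b=cv2.imread('pics/top2.png')
cv2.imwrite('pics/both2.png',np.hstack([a[0:400,150:550],b[60:460,200:600]]))
```

```text
[0.54029367 0.0522197  0.36503325] [-179.72897342    0.21730637 -171.30553936] 4.05 [  0.7  13.3  84.9  -0.2  81.5 -97.9]
u 0.03953072627311389 s -0.01999863113567299
[0.0, -0.5, 6.5, -0.005, 0.004, 0.005]
[0.0, -0.5, 10.8, -0.005, 0.004, 0.005]
```

View pics/both2.png

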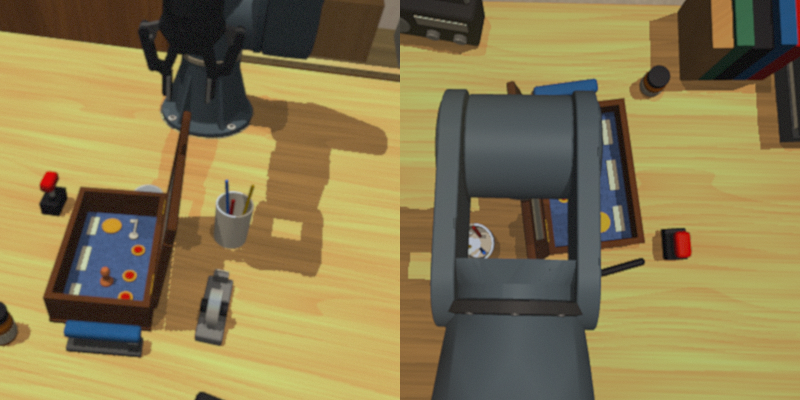

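The scene view shows the open fingers straddling the line of the lid edge, tips at about (166,95) and (210,98) in the crop. I'll descend over the edge.

Call:
{"op": "play_rows", "data": {"motion": [[0, -0.5, 3, 0, 0, 0, 0.55], [0, -0.5, 6.5, 0, 0, 0, 0.55], [0, -0.5, 8.5, 0, 0, 0, 0.55], [0, -0.5, 10, 0, 0, 0, 0.55], [0, -0.5, 10.8, 0, 0, 0, 0.55], [0, -0.5, 10.8, 0, 0, 0, 0.55]]}}

```text
clock: 4.8
tool_pos: [0.5422, 0.0418, 0.2548]
eef_rot: [-179.8, 0.0, -171.6]
wrist_force: [-0.4, -0.2, 0.0]
opening: 0.0468
grip_force: 0.0
```

Run:
```python
from h import *
cv2.imwrite('pics/scene3.png',eyes.capture('scene')[:,:,::-1])
s=observe(); print(s['tool_pos'],s['eef_rot'],s['clock'],s['wrist_force'],s['opening']); p,r=now()
print('u',(p-H)@XC,'s',(p-H)@EE)
rows(p,r,[pose(.0345-.01*k,.257,0) for k in range(1,6)])
a=cv2.imread('pics/scene3.png')[50:250,230:430]
cv2.imwrite('pics/s3.png',cv2.resize(a,None,fx=3,fy=3,interpolation=cv2.INTER_CUBIC))
# contact table: tool-z tip & pad for th
for th in (1.72,1.5,1.4,1.3): print(th, [-np.cos(th)*.198, .075+np.sin(th)*.198])
```

```text
[0.5424036  0.04191323 0.25518209] [-1.79832747e+02  4.36370556e-02 -1.71638217e+02] 4.85 [ 0.10323254 -0.39533231 -0.10937893] 0.04722186912001494
u 0.029026592649705897 s -0.019416935665036498
[0.1, -0.5, -0.2, -0.003, 0.001, -0.001]
[0.1, -1.5, -0.2, -0.003, 0.001, -0.001]
[0.1, -2.5, -0.2, -0.003, 0.001, -0.001]
[0.1, -3.5, -0.2, -0.003, 0.001, -0.001]
[0.1, -4.5, -0.2, -0.003, 0.001, -0.001]
1.72 [np.float64(0.029432838653730004), np.float64(0.2708001736689309)]
1.5 [np.float64(-0.014005965930205175), np.float64(0.2725040073476028)]
1.4 [np.float64(-0.03365349429424773), np.float64(0.2701190465377151)]
1.3 [np.float64(-0.0529647680676683), np.float64(0.2657845207126042)]
```

View pics/s3.png

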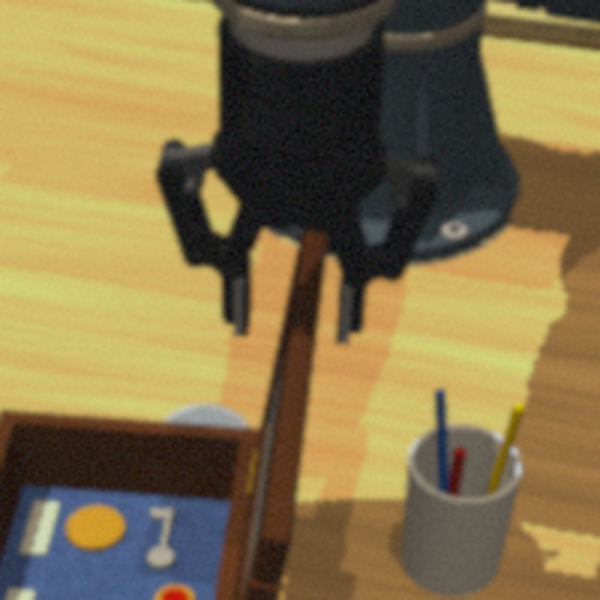

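The lid edge lies cleanly between the finger tips, which are at (240,330) and (345,340) in the crop. I'll push it forward with the rear finger, past balance and onto the front finger.

Call:
{"op": "play_rows", "data": {"motion": [[0, -0.7, 0, 0, 0, 0, 0.55], [0, -1.5, 0, 0, 0, 0, 0.55], [0, -2.3, 0, 0, 0, 0, 0.55], [0, -3.1, 0, 0, 0, 0, 0.55], [0, -3.9, 0, 0, 0, 0, 0.55], [0, -4.6, 0, 0, 0, 0, 0.55], [0, -5.2, 0, 0, 0, 0, 0.55], [0, -5.7, 0, 0, 0, 0, 0.55], [0, -6.0, 0, 0, 0, 0, 0.55], [0, -6.0, 0, 0, 0, 0, 0.55]]}}

```text
clock: 6.1
tool_pos: [0.5509, -0.0176, 0.2547]
eef_rot: [-179.8, -0.0, -171.6]
wrist_force: [0.4, 0.6, -0.3]
opening: 0.0471
grip_force: 0.0
```

Run:
```python
from h import *
cv2.imwrite('pics/scene4.png',eyes.capture('scene')[:,:,::-1])
s=observe(); print(s['tool_pos'],s['eef_rot'],s['clock'],s['wrist_force'],s['opening']); p,r=now()
print('u',(p-H)@XC,'s',(p-H)@EE)
a=cv2.imread('pics/scene4.png')[50:250,200:400]
cv2.imwrite('pics/s4.png',cv2.resize(a,None,fx=3,fy=3,interpolation=cv2.INTER_CUBIC))
f=lambda th:2/3*max(0,np.pi/2-th)
rows(p,r,[carry(th,f(th)) for th in np.linspace(1.3,.7,11)])
```

```text
[ 0.55088488 -0.01738659  0.25472151] [-1.79827671e+02 -1.88732919e-03 -1.71626297e+02] 6.15 [ 0.23879111 -0.5899017   0.72551421] 0.04730756955567227
u -0.03087605121309958 s -0.019689338409364748
[0.0, 0.3, -0.3, -0.184, 0.0, -0.0]
[0.0, -0.8, -0.1, -0.224, 0.0, -0.0]
[0.0, -1.9, 0.2, -0.264, 0.0, -0.0]
[0.0, -2.9, 0.6, -0.304, 0.0, -0.0]
[0.0, -4.0, 1.1, -0.344, 0.0, -0.0]
[0.0, -5.0, 1.6, -0.384, 0.0, -0.0]
[0.0, -5.9, 2.1, -0.424, 0.0, -0.0]
[0.0, -6.9, 2.8, -0.464, 0.0, -0.0]
[0.0, -7.8, 3.4, -0.504, 0.0, -0.0]
[0.0, -8.6, 4.2, -0.544, 0.0, -0.0]
[0.0, -9.4, 5.0, -0.584, 0.0, -0.0]
```

View pics/s4.png

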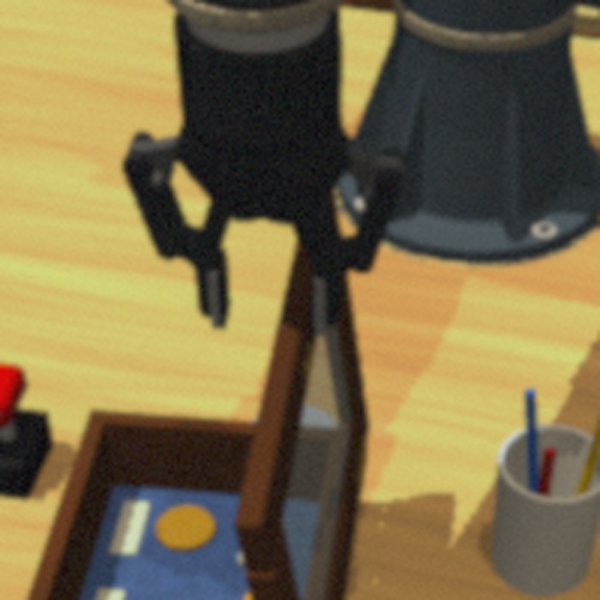

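The lid is now upright and still touches the rear finger at (325,330) in the crop. I'll nudge it a little more and let it settle onto the front finger.

Call:
{"op": "play_rows", "data": {"motion": [[0, -0.5, 0, 0, 0, 0, 0.55], [0, -0.9, 0, -0.05, 0, 0, 0.55], [0, -0.9, 0, -0.1, 0, 0, 0.55], [0, -0.9, 0, -0.12, 0, 0, 0.55], [0, -0.9, 0, -0.12, 0, 0, 0.55], [0, -0.9, 0, -0.12, 0, 0, 0.55]]}}

```text
clock: 6.9
tool_pos: [0.5522, -0.0261, 0.2548]
eef_rot: [173.3, 0.0, -171.6]
wrist_force: [-0.6, -0.2, -0.6]
opening: 0.0471
grip_force: 0.0
```

Run:
```python
from h import *
cv2.imwrite('pics/scene5.png',eyes.capture('scene')[:,:,::-1])
s=observe(); print(s['tool_pos'],s['eef_rot'],s['clock'],s['wrist_force'],s['wrist_torque'],s['opening']); p,r=now()
print('u',(p-H)@XC,'s',(p-H)@EE)
a=cv2.imread('pics/scene5.png')[50:250,200:400]
cv2.imwrite('pics/s5.png',cv2.resize(a,None,fx=3,fy=3,interpolation=cv2.INTER_CUBIC))
f=lambda th:2/3*max(0,np.pi/2-th)
rows(p,r,[carry(th,f(th)) for th in np.linspace(1.25,.7,12)])
```

```text
[ 0.55218614 -0.02608721  0.25481773] [ 1.73327118e+02  2.25163044e-03 -1.71602947e+02] 6.95 [0.38194438 0.29111421 0.01051797] [ 0.02195028 -0.01210025 -0.00142414] 0.0468433459082024
u -0.03967342307824703 s -0.019673046514609
[0.0, 0.3, -0.1, -0.097, 0.0, -0.0]
[0.0, -0.6, 0.0, -0.131, 0.0, -0.0]
[0.0, -1.6, 0.2, -0.164, 0.0, -0.0]
[0.0, -2.5, 0.5, -0.197, 0.0, -0.0]
[0.0, -3.4, 0.7, -0.231, 0.0, -0.0]
[0.0, -4.3, 1.1, -0.264, 0.0, -0.0]
[0.0, -5.1, 1.4, -0.297, 0.0, -0.0]
[0.0, -6.0, 1.9, -0.331, 0.0, -0.0]
[0.0, -6.8, 2.3, -0.364, 0.0, -0.0]
[0.0, -7.6, 2.8, -0.397, 0.0, -0.0]
[0.0, -8.3, 3.3, -0.431, 0.0, -0.0]
[0.0, -9.1, 3.9, -0.464, 0.0, -0.0]
```

View pics/s5.png

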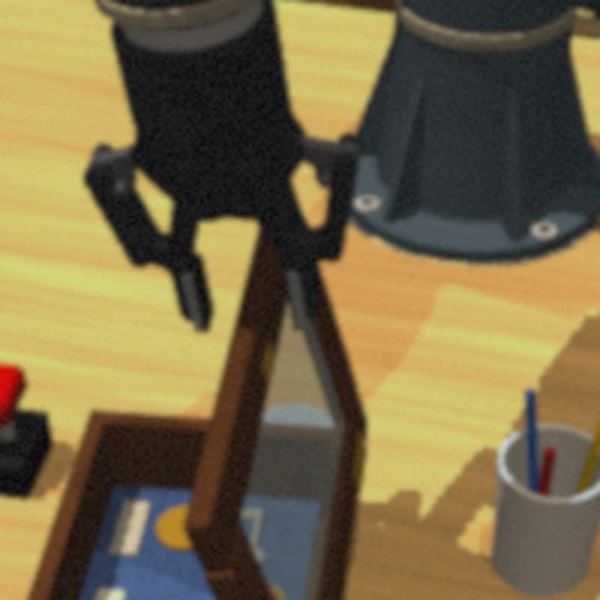

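The lid has tipped further; its far corner is now at (195,520) in the crop. I'll lower with the front finger leading, using the force to confirm the catch.

Call:
{"op": "play_rows", "data": {"motion": [[0, -0.3, 0, -0.11, 0, 0, 0.55], [0, -0.6, 0, -0.13, 0, 0, 0.55], [0, -1.1, 0.1, -0.147, 0, 0, 0.55], [0, -1.6, 0.2, -0.164, 0, 0, 0.55], [0, -2.1, 0.35, -0.18, 0, 0, 0.55], [0, -2.5, 0.5, -0.197, 0, 0, 0.55], [0, -3.0, 0.6, -0.214, 0, 0, 0.55], [0, -3.4, 0.7, -0.231, 0, 0, 0.55], [0, -3.85, 0.9, -0.247, 0, 0, 0.55], [0, -4.3, 1.1, -0.264, 0, 0, 0.55]]}}

```text
clock: 8.2
tool_pos: [0.5583, -0.0676, 0.2387]
eef_rot: [158.1, 0.0, -171.6]
wrist_force: [0.8, -1.7, 0.5]
opening: 0.047
grip_force: 0.6
```

```bash
cat > st.py <<'E'
from h import *
import sys
t0,t1,n,d=map(float,sys.argv[1:5])
im=eyes.capture('scene'); cv2.imwrite(f'pics/sc{int(d)}.png',im[:,:,::-1])
F=[]
s=observe(); F=s['wrist_force']; p,r=now()
print(s['clock'],F.round(2),s['wrist_torque'].round(3),s['opening'].round(4),'u',((p-H)@XC).round(4),'z',p[2].round(4),'tilt',s['eef_rot'].round(1))
f=lambda th:2/3*max(0,np.pi/2-th)
# front pad line crossing nose radius: equivalent theta
a=np.radians(180-s['eef_rot'][0])%(2*np.pi)
from scipy.optimize import brentq
u,z=(p-H)@XC,p[2]
g=lambda th:(-np.cos(th)*.198-u)*np.cos(a)+(.075+np.sin(th)*.198-z)*np.sin(a)+.0235
try:
  th=brentq(g,-.3,1.6); i=(-(-np.cos(th)*.198-u)*np.sin(a)+(.075+np.sin(th)*.198-z)*np.cos(a)); print('pad theta',round(th,3),'i mm',round(i*1000,1))
except Exception as e: print(e)
rows(p,r,[carry(th,f(th)) for th in np.linspace(t0,t1,int(n))])
# lid far-front corner as predicted for some thetas
E
python3 st.py 1.0 0.4 13 6
```

```text
Traceback (most recent call last):
  File "st.py", line 7, in <module>
    print(s['clock'],F.round(2),s['wrist_torque'].round(3),s['opening'].round(4),'u',((p-H)@XC).round(4),'z',p[2].round(4),'tilt',s['eef_rot'].round(1))
                                                           ^^^^^^^^^^^^^^^^^^
AttributeError: 'float' object has no attribute 'round'
```

```bash
sed -i "s/s\['opening'\].round(4)/round(s['opening'],4)/" st.py; python3 st.py 1.0 0.4 13 6
```

```text
8.3 [ 0.98 -1.97  0.16] [-0.48  -0.06  -0.006] 0.0472 u -0.082 z 0.2384 tilt [ 158.1   -0.  -171.7]
pad theta 0.992 i mm 11.9
[0.0, 0.2, -0.0, 0.001, 0.0, -0.001]
[0.0, -0.8, 0.1, -0.032, 0.0, -0.001]
[0.0, -1.7, 0.3, -0.066, 0.0, -0.001]
[0.0, -2.6, 0.5, -0.099, 0.0, -0.001]
[0.0, -3.5, 0.8, -0.132, 0.0, -0.001]
[0.0, -4.4, 1.1, -0.166, 0.0, -0.001]
[0.0, -5.2, 1.5, -0.199, 0.0, -0.001]
[0.0, -6.1, 1.9, -0.232, 0.0, -0.001]
[0.0, -6.9, 2.3, -0.266, 0.0, -0.001]
[0.0, -7.7, 2.8, -0.299, 0.0, -0.001]
[0.0, -8.4, 3.3, -0.332, 0.0, -0.001]
[0.0, -9.2, 3.9, -0.366, 0.001, -0.001]
[0.0, -9.9, 4.5, -0.399, 0.001, -0.001]
```

The force confirms it: about 2 N and −0.48 N·m on the front finger, so the lid is caught. I'll keep lowering.

Call:
{"op": "play_rows", "data": {"motion": [[0, -0.5, 0.1, -0.025, 0, 0, 0.55], [0, -1.2, 0.2, -0.05, 0, 0, 0.55], [0, -2.0, 0.4, -0.075, 0, 0, 0.55], [0, -2.6, 0.5, -0.099, 0, 0, 0.55], [0, -3.5, 0.8, -0.132, 0, 0, 0.55], [0, -4.4, 1.1, -0.166, 0, 0, 0.55], [0, -5.2, 1.5, -0.199, 0, 0, 0.55], [0, -6.1, 1.9, -0.232, 0, 0, 0.55], [0, -6.9, 2.3, -0.266, 0, 0, 0.55], [0, -7.3, 2.55, -0.282, 0, 0, 0.55]]}}

```text
clock: 9.55
tool_pos: [0.5667, -0.1254, 0.1872]
eef_rot: [141.9, -0.0, -171.7]
wrist_force: [0.9, -1.4, -1.3]
opening: 0.047
grip_force: 1.0
```

```bash
python3 st.py 0.55 0.1 10 7
```

```text
9.6 [ 1.94 -2.16 -2.37] [-0.792 -0.373 -0.121] 0.047 u -0.1403 z 0.1868 tilt [ 141.9   -0.  -171.7]
pad theta 0.572 i mm 12.5
[0.0, -0.4, 0.1, -0.015, 0.0, -0.001]
[0.0, -1.3, 0.3, -0.049, 0.0, -0.001]
[0.0, -2.1, 0.7, -0.082, 0.0, -0.001]
[0.0, -3.0, 1.1, -0.115, 0.0, -0.001]
[0.0, -3.8, 1.5, -0.149, 0.0, -0.001]
[0.0, -4.6, 1.9, -0.182, 0.0, -0.001]
[0.0, -5.4, 2.4, -0.215, 0.0, -0.001]
[0.0, -6.1, 3.0, -0.249, 0.0, -0.001]
[-0.0, -6.8, 3.5, -0.282, 0.0, -0.001]
[-0.0, -7.5, 4.2, -0.315, 0.0, -0.001]
```

Call:
{"op": "play_rows", "data": {"motion": [[0, -0.5, 0.1, -0.02, 0, 0, 0.55], [0, -1.3, 0.3, -0.049, 0, 0, 0.55], [0, -2.1, 0.7, -0.082, 0, 0, 0.55], [0, -2.6, 0.9, -0.099, 0, 0, 0.55], [0, -3.4, 1.3, -0.132, 0, 0, 0.55], [0, -4.2, 1.7, -0.166, 0, 0, 0.55], [0, -4.6, 1.9, -0.182, 0, 0, 0.55], [0, -5.4, 2.4, -0.215, 0, 0, 0.55], [0, -5.8, 2.7, -0.232, 0, 0, 0.55], [0, -6.1, 3.0, -0.249, 0, 0, 0.55]]}}

```text
clock: 10.85
tool_pos: [0.5711, -0.1547, 0.1264]
eef_rot: [127.7, 0.0, -171.6]
wrist_force: [0.6, -5.4, -1.1]
opening: 0.047
grip_force: 2.4
```

```bash
python3 st.py 0.2 -0.04 13 8
python3 - <<'E'
from h import *
# lid near-front corner (outer) predictions in scene for thetas, for later check
for th in (.3,.2,.1,0):
    for s in (-.142,.142):
        P=[H+(-np.cos(th)*.198+np.sin(th)*o)*XC+s*EE+(np.sin(th)*.198+np.cos(th)*o)*Z for o in (0,.014)]
        print(th,s,proj('scene',np.array(P)).round(1).tolist())
a=cv2.imread('pics/sc8.png')[100:360,130:390]
b=cv2.resize(a,(600,600),interpolation=cv2.INTER_CUBIC); cv2.imwrite('pics/s8.png',b)
E
```

```text
10.9 [ 1.73 -5.81 -2.09] [-1.272 -0.418 -0.236] 0.0474 u -0.1697 z 0.1258 tilt [ 127.7   -0.  -171.7]
pad theta 0.203 i mm 12.5
[0.0, -0.0, -0.0, -0.001, 0.001, -0.001]
[0.0, -0.4, 0.1, -0.014, 0.001, -0.001]
[0.0, -0.7, 0.3, -0.027, 0.001, -0.001]
[0.0, -1.0, 0.4, -0.041, 0.001, -0.001]
[0.0, -1.4, 0.6, -0.054, 0.001, -0.001]
[0.0, -1.7, 0.8, -0.067, 0.001, -0.001]
[0.0, -2.0, 1.0, -0.081, 0.001, -0.001]
[0.0, -2.3, 1.1, -0.094, 0.001, -0.001]
[0.0, -2.6, 1.3, -0.107, 0.001, -0.001]
[0.0, -3.0, 1.5, -0.121, 0.001, -0.001]
[0.0, -3.3, 1.7, -0.134, 0.001, -0.001]
[0.0, -3.6, 2.0, -0.147, 0.001, -0.001]
[0.0, -3.9, 2.2, -0.161, 0.001, -0.001]
0.3 -0.142 [[222.5, 161.8], [223.5, 156.6]]
0.3 0.142 [[180.4, 275.2], [181.2, 270.2]]
0.2 -0.142 [[221.4, 169.1], [221.8, 163.9]]
0.2 0.142 [[179.9, 282.1], [179.8, 277.2]]
0.1 -0.142 [[221.4, 176.4], [221.1, 171.2]]
0.1 0.142 [[180.6, 289.1], [179.7, 284.1]]
0 -0.142 [[222.3, 183.6], [221.3, 178.5]]
0 0.142 [[182.5, 296.0], [180.8, 291.1]]
```

The lid is still carried, but friction gives a −5.8 N sideways load. I'll ease the finger back along its axis while lowering, so the friction reverses.

Call:
{"op": "play_rows", "data": {"motion": [[0, -0.1, -0.15, -0.005, 0, 0, 0.55], [0, -0.3, -0.2, -0.012, 0, 0, 0.55], [0, -0.5, -0.2, -0.02, 0, 0, 0.55], [0, -0.7, -0.15, -0.027, 0, 0, 0.55], [0, -0.9, -0.05, -0.035, 0, 0, 0.55], [0, -1.1, 0.0, -0.043, 0, 0, 0.55], [0, -1.3, 0.1, -0.05, 0, 0, 0.55], [0, -1.5, 0.2, -0.058, 0, 0, 0.55], [0, -1.7, 0.35, -0.067, 0, 0, 0.55]]}}

```text
clock: 12.02
tool_pos: [0.5722, -0.162, 0.1111]
eef_rot: [123.9, 0.0, -171.6]
wrist_force: [-0.6, -2.6, -2.4]
opening: 0.0468
grip_force: 1.7
```

```bash
sed -i 's/carry(th,f(th))/carry(th,f(th),i=.008)/' st.py; python3 st.py 0.1 -0.04 15 9
```

```text
12.075 [ 1.17 -2.84 -3.71] [-1.059 -0.23  -0.138] 0.0474 u -0.1771 z 0.1106 tilt [ 123.9   -0.  -171.6]
pad theta 0.104 i mm 8.1
[0.0, -0.1, 0.0, -0.001, 0.001, -0.001]
[0.0, -0.2, 0.1, -0.008, 0.001, -0.001]
[0.0, -0.4, 0.2, -0.014, 0.001, -0.001]
[0.0, -0.6, 0.3, -0.021, 0.001, -0.001]
[0.0, -0.7, 0.4, -0.028, 0.001, -0.001]
[0.0, -0.9, 0.4, -0.034, 0.001, -0.001]
[0.0, -1.1, 0.5, -0.041, 0.001, -0.001]
[0.0, -1.2, 0.6, -0.048, 0.001, -0.001]
[0.0, -1.4, 0.7, -0.054, 0.001, -0.001]
[0.0, -1.6, 0.8, -0.061, 0.001, -0.001]
[0.0, -1.7, 0.9, -0.068, 0.001, -0.001]
[0.0, -1.9, 1.0, -0.074, 0.001, -0.001]
[0.0, -2.0, 1.1, -0.081, 0.001, -0.001]
[0.0, -2.2, 1.2, -0.088, 0.001, -0.001]
[0.0, -2.4, 1.3, -0.094, 0.001, -0.001]
```

The load direction is good now. I'll go slowly for the last 20 mm.

Call:
{"op": "play_rows", "data": {"motion": [[0, -0.1, 0, 0, 0, 0, 0.55], [0, -0.2, 0.05, -0.005, 0, 0, 0.55], [0, -0.35, 0.1, -0.01, 0, 0, 0.55], [0, -0.45, 0.15, -0.014, 0, 0, 0.55], [0, -0.6, 0.2, -0.02, 0, 0, 0.55], [0, -0.7, 0.25, -0.025, 0, 0, 0.55], [0, -0.85, 0.3, -0.03, 0, 0, 0.55], [0, -0.95, 0.35, -0.035, 0, 0, 0.55], [0, -1.05, 0.4, -0.039, 0, 0, 0.55], [0, -1.15, 0.45, -0.043, 0, 0, 0.55]]}}

```text
clock: 13.32
tool_pos: [0.5726, -0.1644, 0.0991]
eef_rot: [121.4, 0.0, -171.6]
wrist_force: [1.4, 0.1, -2.9]
opening: 0.0468
grip_force: 1.1
```

```bash
python3 st.py 0.04 -0.06 11 10
```

```text
13.375 [ 0.1   0.35 -2.79] [-0.792 -0.185 -0.118] 0.0469 u -0.1795 z 0.0989 tilt [ 121.4   -0.  -171.6]
pad theta 0.038 i mm 7.1
[0.0, 0.0, 0.1, 0.002, 0.0, -0.0]
[0.0, -0.1, 0.2, -0.005, 0.0, -0.0]
[0.0, -0.3, 0.2, -0.011, 0.0, -0.0]
[0.0, -0.5, 0.3, -0.018, 0.0, -0.0]
[0.0, -0.6, 0.4, -0.025, 0.0, -0.0]
[0.0, -0.8, 0.5, -0.031, 0.0, -0.0]
[0.0, -1.0, 0.6, -0.038, 0.0, -0.0]
[0.0, -1.1, 0.7, -0.045, 0.0, -0.0]
[0.0, -1.3, 0.8, -0.051, 0.0, -0.0]
[0.0, -1.4, 0.9, -0.058, 0.0, -0.0]
[0.0, -1.6, 1.0, -0.065, 0.0, -0.0]
```

Call:
{"op": "play_rows", "data": {"motion": [[0, -0.06, 0.02, 0, 0, 0, 0.55], [0, -0.12, 0.05, 0, 0, 0, 0.55], [0, -0.18, 0.07, 0, 0, 0, 0.55], [0, -0.24, 0.1, 0, 0, 0, 0.55], [0, -0.3, 0.12, 0, 0, 0, 0.55], [0, -0.35, 0.14, 0, 0, 0, 0.55], [0, -0.4, 0.16, 0, 0, 0, 0.55], [0, -0.45, 0.18, 0, 0, 0, 0.55], [0, -0.5, 0.2, 0, 0, 0, 0.55]]}}

```text
clock: 14.5
tool_pos: [0.5727, -0.1653, 0.0938]
eef_rot: [121.4, 0.0, -171.6]
wrist_force: [-0.1, 0.7, -3.2]
opening: 0.0471
grip_force: 1.1
```

```bash
python3 st.py 0.0 -0.06 2 11
```

```text
14.55 [-0.93  0.57 -3.59] [-0.739 -0.156 -0.069] 0.0466 u -0.1804 z 0.0938 tilt [ 121.4   -0.  -171.6]
pad theta 0.01 i mm 6.2
[0.0, -0.1, 0.2, -0.025, 0.0, -0.0]
[0.0, -1.1, 0.8, -0.065, 0.0, -0.0]
```

Call:
{"op": "play_rows", "data": {"motion": [[0, -0.04, 0.02, 0, 0, 0, 0.55], [0, -0.08, 0.04, 0, 0, 0, 0.55], [0, -0.12, 0.06, 0, 0, 0, 0.55], [0, -0.16, 0.08, 0, 0, 0, 0.55], [0, -0.2, 0.1, 0, 0, 0, 0.55], [0, -0.24, 0.12, 0, 0, 0, 0.55], [0, -0.28, 0.14, 0, 0, 0, 0.55], [0, -0.32, 0.16, 0, 0, 0, 0.55]]}}

```text
clock: 15.55
tool_pos: [0.5727, -0.1656, 0.0903]
eef_rot: [121.4, 0.0, -171.6]
wrist_force: [0.4, -0.7, 0.0]
opening: 0.0471
grip_force: 0.0
```

```bash
python3 st.py 0.0 -0.06 2 12
```

```text
15.6 [ 0.05 -0.01 -0.39] [-0.458 -0.071  0.073] 0.0471 u -0.1807 z 0.0902 tilt [ 121.4   -0.  -171.6]
pad theta -0.009 i mm 5.9
[0.0, 0.2, 0.1, -0.025, 0.0, -0.0]
[0.0, -0.8, 0.6, -0.065, 0.0, -0.0]
```

The force has dropped to zero, so the lid rests on the walls. I'll drop the finger another 3 mm and back straight out.

Call:
{"op": "play_rows", "data": {"motion": [[0, -0.1, 0, 0, 0, 0, 0.55], [0, -0.2, 0, 0, 0, 0, 0.55], [0, -0.35, 0, 0, 0, 0, 0.55], [0, -0.35, -0.5, 0, 0, 0, 0.55], [0, -0.35, -1.5, 0, 0, 0, 0.55], [0, -0.35, -3, 0, 0, 0, 0.55], [0, -0.35, -5, 0, 0, 0, 0.55], [0, -0.35, -7.5, 0, 0, 0, 0.55], [0, -0.35, -10, 0, 0, 0, 0.55], [0, -0.35, -12, 0, 0, 0, 0.55]]}}

```text
clock: 16.85
tool_pos: [0.588, -0.2705, 0.1511]
eef_rot: [121.5, 0.0, -171.7]
wrist_force: [-0.3, -0.3, -0.1]
opening: 0.047
grip_force: 0.0
```

```bash
python3 st.py 0.0 -0.06 2 13
python3 - <<'E'
from h import *
cv2.imwrite('pics/top13.png',eyes.capture('top')[:,:,::-1])
a=cv2.imread('pics/sc13.png');b=cv2.imread('pics/top13.png')
cv2.imwrite('pics/fin.png',np.hstack([a[80:480,100:500],b[60:460,240:640]]))
E
```

```text
16.9 [ 1.13 -2.26  0.74] [-0.368  0.008  0.014] 0.0472 u -0.2885 z 0.1522 tilt [ 1.216e+02  1.000e-01 -1.717e+02]
pad theta -0.031 i mm -120.8
[0.0, 0.5, 12.5, -0.028, 0.003, 0.001]
[0.0, -0.4, 13.0, -0.068, 0.003, 0.001]
```

View pics/fin.png

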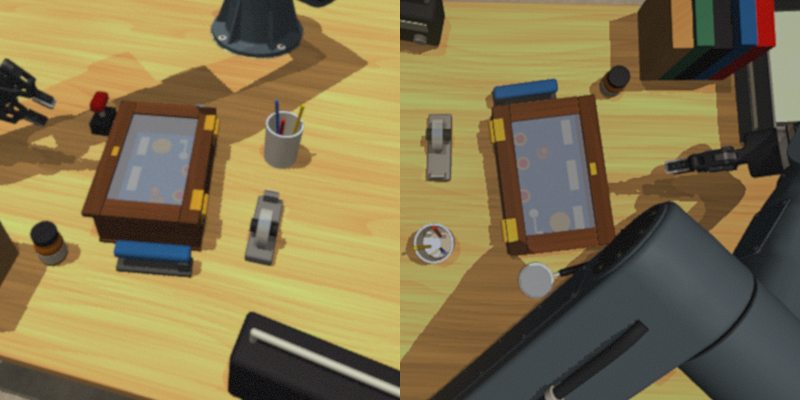

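The lid lies flat. Its front corners in the scene crop, about (122,102) and (85,213), match the predictions for an angle of 0, and nothing else has moved. I'll raise the arm clear and settle before handing in.

Call:
{"op": "play_rows", "data": {"motion": [[0, 2, -1, 0, 0, 0, 0.55], [0, 5, -2, 0, 0, 0, 0.55], [0, 8, -4, 0, 0, 0, 0.55], [0, 10, -5, 0, 0, 0, 0.55], [0, 10, -5, 0, 0, 0, 0.55], [0, 10, -5, 0, 0, 0, 0.55], [0, 10, -5, 0, 0, 0, 0.55]]}}

```text
clock: 17.82
tool_pos: [0.5863, -0.2591, 0.2599]
eef_rot: [121.3, -0.1, -171.6]
wrist_force: [0.2, -0.4, -1.2]
opening: 0.047
grip_force: 0.0
```

```bash
python3 -c "
from rig import manip,observe
s=observe();print(s['tool_pos'],s['wrist_force'],abs(s['qvel']).max());print(manip.close_job())"
```

```text
[ 0.5862899  -0.25914015  0.25994391] [ 0.21891589 -0.37700174 -1.19319804] 0.375324634575086
the job is handed in; nothing more can be done
None
```

The lid was tipped over its balance, caught on the front finger and lowered gently until shut; nothing else looked moved in the last pictures, and the job was handed in at about 18 s with the arm clear.

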